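Clamp a cheese sample tube in the ratchet clamp and keep the trigger squeezed

TASK

Take the tall sample tube out of the wooden rack, stand it fully down in the round socket of the ratchet clamp and let go of it; then pump the clamp's trigger until the jaw's spring pad is clearly pressed against the tube, and finish still squeezing the trigger, so that the tube stays gripped while a colleague unscrews its cap. Do not crush the tube (stop before the sprung pad is pushed all the way back against its jaw), move the jaw only by the trigger, and leave the other things where they are.

Things in the scene. Friction and masses are not known exactly. Their poses are not given: they have to be found in the camera images.
- tube_mid (a point): Centre (65 mm above the foot) of the tall sample tube: white plastic, diameter 26 mm, 130 mm tall; its top 18 mm is a grey ribbed screw cap of diameter 29 mm. About 70 g. z: its axis, up. It starts in one of the rack's three holes, foot 10 mm above the table, 85 mm of it above the rack.
- rack: Wooden rack fixed to the table, 175 (x) by 56 (y) by 45 mm high, with three round holes of 30 mm diameter, 35 mm deep, in a row along x at -55, 0 and +55 mm. Origin: centre of the underside; z up. A grasp that closes along y clears the neighbours. Which tube stands in which hole varies.
- clamp: The ratchet clamp, fixed to the table. Origin on the table under the tube socket; z up, +y from the socket towards jaw, trigger and handle, x across. On the -y side of the socket a fixed vee anvil, 75 mm high, its faces 14 mm from the socket's axis; on the +y side the jaw, 74 mm high. Along x the socket is free on both sides: hold the tube with fingers closing along x, 92 mm above its foot.
- socket (a point): Centre of the mouth of the clamp's tube socket, 40 mm above the table: a round hole of 30 mm diameter with a chamfered rim, 28 mm deep. A fully seated tube has its foot 12 mm and its centre 77 mm above the table (37 mm above this point). Axes as the clamp's.
- handle (a point): Centre of the clamp's fixed upright handle at squeezing height: 165 mm above the table, 172 mm from the socket along the clamp's +y; axes as the clamp's. A black post 14 mm thick along y (faces 7 mm either side of this point), 26 mm wide along x, its top 200 mm above the table.
- trigger_face (a point): Middle of the trigger's outer face (towards the jaw), 165 mm above the table at rest: a dark steel lever 8 mm thick, 24 mm wide, top 190 mm above the table. At rest 45 mm from the handle's centre (52 mm over trigger and handle); fully squeezed 22 mm nearer (30 mm over both). Squeeze it against the handle or push it towards it; a 4 to 7 N spring returns it; about 10 N to move the jaw, up to 17 N when the pad presses.
- trigger_blade: The trigger lever itself, the part that the fingers press. Origin: its pivot, on an axis along the clamp's x, 100 mm above the table and 142 mm from the socket along +y; z points along the lever.
- trigger (a joint): Trigger angle (rad): 0 at rest (leaning to the jaw), 0.34 fully squeezed, at its stop. A ratchet drives the jaw forward 8 mm (two 4 mm teeth) per full squeeze, the first 6 to 11 mm; while the trigger comes fully back the jaw stays, held by 11 N of friction, and the pawl takes the next teeth.
- jaw: The sliding jaw with toothed bar and sprung pad, moving along the clamp's -y towards the tube; the robot must not touch it. Origin: that of the clamp when the jaw is rearmost; it starts 0 to 15 mm ahead of it. The free pad's face lies 51 mm along +y of this origin, 43 to 73 mm above the table, and meets the tube about 11 to 15 mm from the socket's axis: some 3 to 6 squeezes.
- pad: The black rubber pad on the jaw's front that presses on the tube, 32 mm wide, 30 mm tall, 8 mm thick. Its origin coincides with the jaw's while the spring is free.
- plunger (a joint): How far the sprung pad is pushed back towards its jaw (m): 0 free (18 mm gap between pad and jaw block), 0.016 at its stop (2 mm gap). Spring 500 N/m: 5 mm is about 2.5 N on the tube, 10 mm about 5 N; at the stop the force rises steeply and crushes the tube. Good: 4 to 14 mm.
- short_a_mid (a point): Centre of one of the two short sample tubes (same white plastic and grey cap, diameter 26 mm, cap 29 mm, but only 85 mm tall) in the rack; to be left there.
- short_b_mid (a point): Centre of the other short sample tube (85 mm tall), to be left in the rack.
- wedge_mid (a point): A loose cheese wedge, about 110 mm long and 45 mm tall; leave alone.
- small_wheel_mid (a point): A small loose white cheese wheel, diameter 90 mm, 32 mm tall, with a sample stick on top; leave alone.
- bottle_mid (a point): A clear water bottle, diameter 60 mm, 190 mm tall; leave alone.
- cup_mid (a point): A white cup, diameter 76 mm, 85 mm tall; leave alone.
- knife_grip (a point): Handle of a cheese knife lying flat, 220 mm long; leave alone.
There are look-alikes about, which are no part of the job. What is shaped like the part that bears tube_mid but yellow is not meant.

How it is judged (in metres and radians):
On the way, in this order (a step that is already met when the one before it is completed fails the run):
1. the tall tube stands fully down in the clamp's socket and has been let go of, the jaw not yet on it (horizontal distance between tube_mid and socket below 0.008 m and z of tube_mid in the frame of socket below 0.042 m and angle between tube_mid's own z axis and vertical below 0.1 rad and contact force between the fingers and tube below 0.1 N and contact force between pad and tube below 0.5 N), for 0.2 s.
2. the pad, driven by the trigger, presses on the tube (contact force between pad and tube above 1 N and value of joint trigger above 0.05 rad), for 0.1 s.
At the end, for the whole second after the job is handed in: The tall tube stands in the socket (axis within 8 mm, centre less than 42 mm above the mouth, tilt under 0.1 rad), gripped by the pad with 1.2 to 11 N (pad pushed in 3 to 15.5 mm) and touched by no finger, while the robot's fingers still hold the trigger squeezed (more than 0.06 rad, more than 1 N) (horizontal distance between tube_mid and socket below 0.008 m and z of tube_mid in the frame of socket below 0.042 m and angle between tube_mid's own z axis and vertical below 0.1 rad and contact force between pad and tube between 1.2 and 11 N and value of joint plunger between 0.003 and 0.0155 m and value of joint trigger above 0.06 rad and contact force between the fingers and trigger_blade above 1 N and contact force between each of the arm, the fingers and tube below 0.1 N); the arm keeps its last pose, push and grip.
It fails at once if the tube is crushed: more than 15 N between pad and tube (contact force between pad and tube above 15 N).
It fails at once if the robot pushes the jaw or its bar itself (contact force between any of the fingers, the arm and jaw above 2 N).
It fails at once if another thing is moved by more than 40 mm (distance of any of short_a_mid, short_b_mid, wedge_mid, small_wheel_mid, bottle_mid, cup_mid, knife_grip from where it was at the start of the episode above 0.04 m).
It also fails if it takes over 61 s, if anything falls off the work surface, if the arm or the gripper's body presses on something with over 40 N, if the wrist force passes 120 N, or if a joint passes its speed limit or range.

ROBOT

A 6-joint arm with a two-finger parallel gripper is mounted at the origin on the work surface. World frame = base frame: x ahead of the robot, y to its left, z up, the work surface at z = 0. Lengths are in m, angles in degrees, forces in N, time in s.
With the tool pointing down it reaches from about 0.3 to 0.75 m from the base axis. Payload 8.5 kg.
Tool frame: the origin (TCP) lies at the very end of the fingers, on their centre line; the grasp point (between the pads) lies 19 mm behind it (env.grasp_offset is the distance from the TCP to the grasp point, in m); y points along the fingers, z is the direction in which the jaws open and shut, and the axes are right-handed (so a half turn about y gives the same grasp; the last joint's range is limited). The gripper opens to 85 mm and grips with 20 to 120 N. Pads are 22 mm wide; open, the fingers measure 114 mm over their backs; the gripper's body (76 mm by 85 mm) begins 54 mm behind the grasp point. The pads swing forward as they close: fully open they stand 13 mm farther back than shut.
Start: joints at [-76.221, 21.807, 74.336, -0, 83.858, -12.336], TCP at [0.242, -0.494, 0.231] pointing down, gripper open.
Joint ranges: [-178.18, 178.18], [-50.72, 133.34], [12.68, 142.11], [-81.47, 261.47], [9.98, 163.14], [-165.26, 165.26]. Speed limits (degrees/s): [136.94, 136.94, 180, 180, 180, 180].

INTERFACE

Orientations are given as a 3x3 rotation matrix whose columns are the frame's x, y, z axes.
In Python, from rig import env gives the robot as it stands. The module is installed in compiled form; this text tells all that it offers.
- The arm moves only by the shell command python3 -m pendant 'ROWS' [FORCE]. ROWS is JSON, a list of rows, each a list of 3 entries, a list of its own where there are three numbers: the shift along the world's x, y, z as a fraction of full scale, then the turn about the world's z as a fraction of full scale, then the opening, from 0 (shut) to 1 (fully open). A call has 1 to 12 rows; each row shifts and turns the commanded pose from where the row before left it; what a row does not reach is not made up. Full scale, the value 1, is 30 mm for a shift and 5 degrees for a turn. A row lasts 1/12 s, in which the tool goes at most 41.7 mm and 7.16 degrees, less where a joint would pass 70% of its speed; a pose out of reach is approached as far as the arm can. A call with a number of a shift or a turn outside -1 to 1 is refused whole. A call with a gripper value outside its range is refused whole. The fingers move at their own pace and stop on an object; FORCE is the grip in N (left out, the last holds). Time passes only in rows, so rows that do not move let the fingers close. It gives the time, the measured TCP pose, the force and the opening at its end, in the units of the state.
- env.observe(): the state, without advancing time (a new reading comes with each control period).
- env.get_image(name): name is "side" or "top"; returns (picture, depth): 480x640x3 uint8, red, green, blue; 480x640 float32, m along the optical axis (not along the pixel's ray), 0 where there is no reading.
- env.camera_model(name): a dict with "camera_matrix" (3x3 intrinsics, pixels), "dist_coeffs" ([k1, k2, p1, p2, k3] as OpenCV has them; the pictures are not rectified), "R" (3x3) and "t" (3): a world point X has camera coordinates R X + t. Camera axes: x right, y down, z forward; pixel columns grow to the right and rows downward; lengths in m; the calibration is good to about 2 mm. A picture is of the moment at which its call begins. camera_model takes no time and is no camera call.
- env.close_job(): hands the job in, once; it reports no verdict.
The state is a dict: "time_s": time; "q": joint angles; "qvel": joint speeds; "joint_efforts": joint torques, N m; "position": TCP position; "tool_rot": TCP orientation; "ft_force": force on the tool from outside, world axes, zero at the start; "wrist_torque": the same for the moment, N m; "grip_width": finger opening in m.
Only numpy, scipy, OpenCV 4.12 (cv2) and the standard library are available. Lean on these libraries where they do the work, as an engineer would, in place of code of your own. Each camera call takes 0.05 s, during which the arm holds its last target.

## Working session

There is one attempt and no reset: what is moved stays moved. The work goes in short steps, Python scripts to look and compute and a shell command to move; the robot and the scene stay as the last step left them, time stands still between calls to the robot, and variables do not carry over. Pictures are saved under pics/ and viewed, and the job is handed in when it is done.

```bash
mkdir -p pics; ls
cat > h.py <<'E'
import numpy as np, cv2
from rig import env
def snap(name,tag):
    im,d=env.get_image(name); np.savez(f'pics/{tag}.npz',im=im,d=d); cv2.imwrite(f'pics/{tag}.png',im[:,:,::-1]); return im,d
def ray(cam,u,v):
    m=env.camera_model(cam);K=np.array(m['camera_matrix']);D=np.array(m['dist_coeffs']);R=np.array(m['R']);t=np.array(m['t'])
    p=cv2.undistortPoints(np.array([[[u,v]]],float),K,D)[0,0]
    return -R.T@t, R.T@np.array([p[0],p[1],1.0])
def onz(cam,u,v,z):
    o,r=ray(cam,u,v); return o+r*(z-o[2])/r[2]
def pt(cam,u,v,d):
    o,r=ray(cam,u,v); return o+r*d
def proj(cam,X):
    m=env.camera_model(cam)
    return cv2.projectPoints(np.array(X,float).reshape(-1,1,3),cv2.Rodrigues(np.array(m['R']))[0],np.array(m['t'],float),np.array(m['camera_matrix']),np.array(m['dist_coeffs']))[0][:,0]
def cloud(cam,d):
    m=env.camera_model(cam);K=np.array(m['camera_matrix']);D=np.array(m['dist_coeffs']);R=np.array(m['R']);t=np.array(m['t'])
    vv,uu=np.mgrid[:480,:640]
    p=cv2.undistortPoints(np.stack([uu.ravel(),vv.ravel()],1).astype(float)[:,None],K,D)[:,0]
    P=np.c_[p,np.ones(len(p))]*d.ravel()[:,None]
    return ((P-t)@R).reshape(480,640,3)
E
python3 - <<'E'
from h import *
for n in('side','top'):
    snap(n,n+'0'); m=env.camera_model(n); print(n,-np.array(m['R']).T@np.array(m['t']),np.array(m['R'])[2])
s=env.observe(); print(s['tool_rot'],s['grip_width'],env.grasp_offset)
E
```

```text
pics
side [0.04515893 0.57961825 1.06258229] [ 0.43462957 -0.45272213 -0.77854981]
top [0.3370226  0.02554964 1.19997217] [ 0.20697642  0.00248487 -0.97834278]
[[-8.97895893e-01 -3.32534237e-04  4.40207741e-01]
 [-4.40207784e-01  1.28991904e-03 -8.97895007e-01]
 [-2.69251515e-04 -9.99999113e-01 -1.30459717e-03]] 0.08527713021896614 0.0187
```

View pics/side0.png

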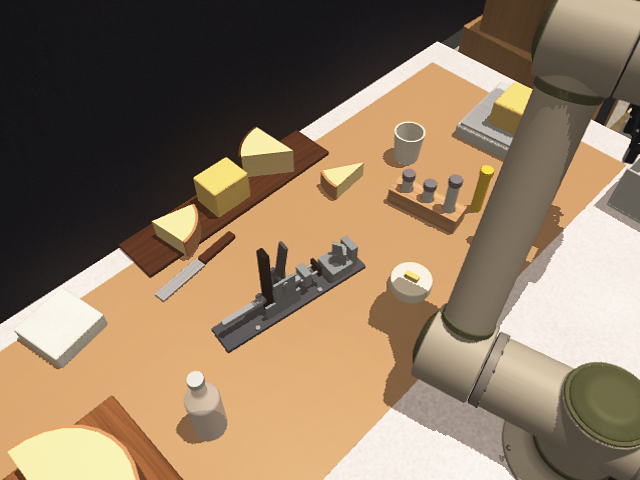

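View pics/top0.png

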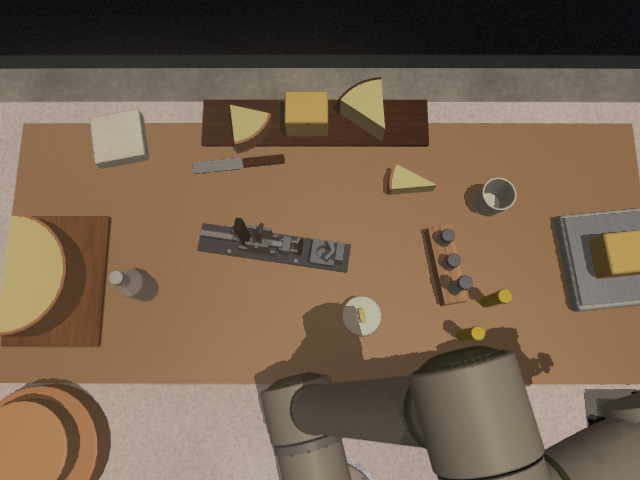

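Candidates for tube_mid are the rack tubes at side (409,180), (430,190) and (455,190), and the yellow look-alikes at side (483,188) and top (497,298)/(470,333). The tall grey-capped tube is at side (455,190), top (464,283). I'll check that with a crop and depth.

Run:
```python
from h import *
S=np.load('pics/side0.npz');T=np.load('pics/top0.npz')
a=cv2.resize(S['im'][140:250,370:520],(600,440),interpolation=cv2.INTER_CUBIC)
cv2.imwrite('pics/c1.png',a[:,:,::-1])
b=cv2.resize(T['im'][205:285,185:365],(800,356),interpolation=cv2.INTER_CUBIC)
cv2.imwrite('pics/c2.png',b[:,:,::-1])
b=cv2.resize(S['im'][225:355,205:375],(785,600),interpolation=cv2.INTER_CUBIC)
cv2.imwrite('pics/c3.png',b[:,:,::-1])
for n,Z in(('side',S),('top',T)):
    C=cloud(n,Z['d']); m=env.camera_model(n)
    X,Y,H=C[...,0],C[...,1],C[...,2]
    ok=(Z['d']>0)
    print(n,'table z', np.median(H[(abs(X-.45)<.05)&(abs(Y+.0)<.05)&ok&(H<.03)]))
    im=Z['im'].astype(int); 
    # caps
    reg=(X>.3)&(X<.7)&(Y<-.1)&(Y>-.4)&ok
    sat=im.max(2)-im.min(2)
    for lo,hi in((.08,.1),(.12,.145)):
        mk=(reg&(H>lo)&(H<hi)&(sat<40)).astype(np.uint8)
        k,l,st,c=cv2.connectedComponentsWithStats(mk)
        for i in range(1,k):
            if st[i,4]>15:
                p=C[l==i]; print(lo,st[i,4],c[i],p.mean(0).round(4),p.max(0).round(3),p.min(0).round(3))
```

```text
side table z -0.0004762198005759591
0.08 18 [420.72222222 138.27777778] [ 0.6469 -0.3781  0.083 ] [ 0.652 -0.365  0.086] [ 0.642 -0.397  0.081]
0.08 39 [404.33333333 139.61538462] [ 0.6723 -0.3465  0.0826] [ 0.7   -0.337  0.088] [ 0.65  -0.361  0.08 ]
0.08 129 [408.3875969  174.65891473] [ 0.5843 -0.2541  0.0907] [ 0.599 -0.241  0.098] [ 0.572 -0.274  0.08 ]
0.08 134 [429.78358209 184.70895522] [ 0.5298 -0.2633  0.0911] [ 0.545 -0.25   0.098] [ 0.517 -0.28   0.081]
0.08 66 [450.98484848 196.56060606] [ 0.4743 -0.2685  0.0903] [ 0.489 -0.262  0.1  ] [ 0.464 -0.28   0.08 ]
0.12 163 [455.11042945 181.34969325] [ 0.4758 -0.2724  0.1344] [ 0.493 -0.26   0.143] [ 0.462 -0.291  0.121]
top table z 0.0007397307791971513
0.08 93 [491.33333333 202.11827957] [ 0.6643 -0.3616  0.0847] [ 0.7   -0.342  0.09 ] [ 0.646 -0.4    0.08 ]
0.08 159 [447.28301887 235.32704403] [ 0.5869 -0.258   0.094 ] [ 0.602 -0.244  0.099] [ 0.573 -0.274  0.081]
0.08 167 [452.80838323 260.1257485 ] [ 0.5327 -0.2673  0.0933] [ 0.549 -0.254  0.1  ] [ 0.519 -0.283  0.08 ]
0.08 27 [454.51851852 286.96296296] [ 0.4755 -0.269   0.0895] [ 0.487 -0.265  0.099] [ 0.467 -0.278  0.08 ]
0.12 189 [464.47089947 282.35978836] [ 0.4788 -0.2767  0.1386] [ 0.495 -0.263  0.144] [ 0.465 -0.292  0.12 ]
```

View pics/c1.png

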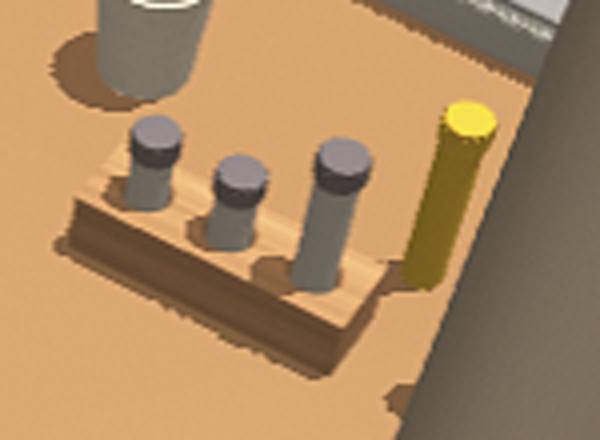

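View pics/c2.png

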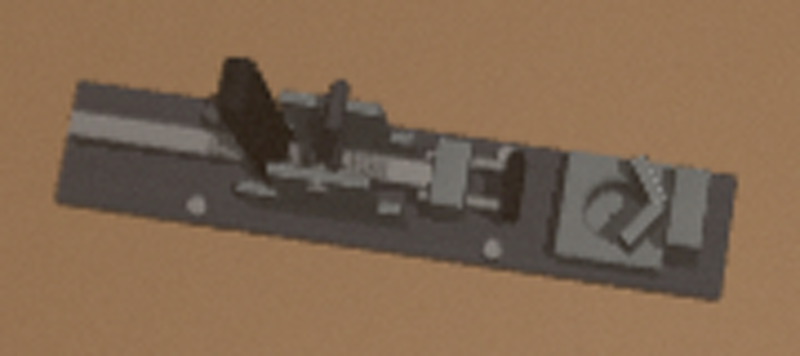

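View pics/c3.png

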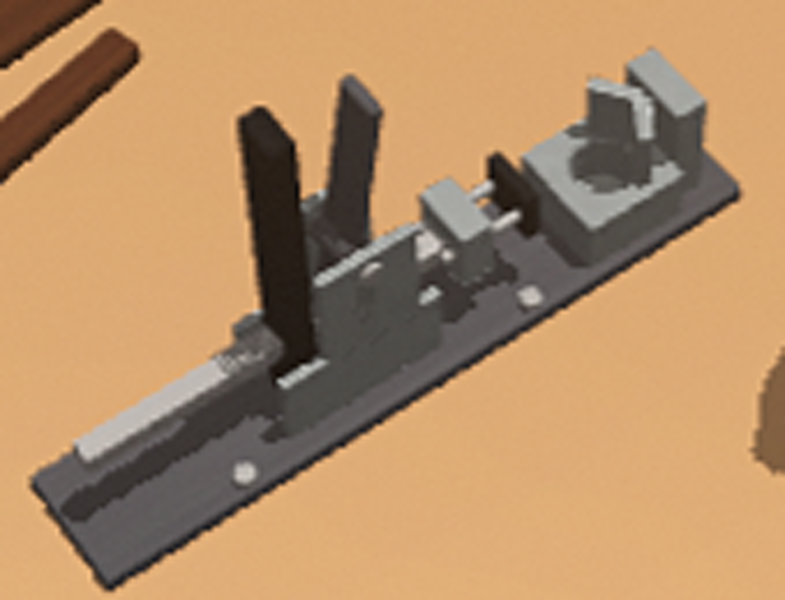

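The crop shows the tall grey-capped tube at side (455,190) in the rack hole nearest the robot. A yellow tube stands free at side (483,190). The clamp has its socket to the right and its handle and trigger to the left. Next I'll measure the clamp and rack poses.

```bash
cat > meas.py <<'E'
from h import *
S=np.load('pics/side0.npz');T=np.load('pics/top0.npz')
for n,Z in(('side',S),('top',T)):
    C=cloud(n,Z['d']); X,Y,H=C[...,0],C[...,1],C[...,2]; im=Z['im'].astype(int)
    sat=im.max(2)-im.min(2); ok=Z['d']>0
    reg=ok&(X>.4)&(X<.75)&(Y>-.15)&(Y<.35)
    # whole clamp footprint by colour
    b=(reg&(H>.001)&(H<.03)&(sat<45)&(im.max(2)<140)).astype(np.uint8)
    k,l,st,c=cv2.connectedComponentsWithStats(b)
    i=1+st[1:,4].argmax(); P=C[l==i]; zb=np.median(P[:,2]);
    r=cv2.minAreaRect(P[:,:2].astype(np.float32)*1000); print(n,'base',st[i],zb,r)
    # handle/trigger tops
    for lo,hi in((.192,.21),(.180,.1915),(.035,.0445),(.07,.08)):
        mk=(reg&(H>lo)&(H<hi)&(sat<60)).astype(np.uint8)
        k,l,st,c=cv2.connectedComponentsWithStats(mk)
        for i in range(1,k):
            if st[i,4]>8:
                p=C[l==i]; print(lo,st[i,4],c[i].round(1),p.mean(0).round(4),p.min(0).round(3),p.max(0).round(3), np.array(cv2.minAreaRect(p[:,:2].astype(np.float32)*1000)[0]).round(1),cv2.minAreaRect(p[:,:2].astype(np.float32)*1000)[1:])
    # rack top
    mk=ok&(abs(H-.045)<.004)&(X>.4)&(X<.66)&(Y>-.34)&(Y<-.2)&(sat>40)
    print('rack',cv2.minAreaRect(C[mk][:,:2].astype(np.float32)*1000))
E
python3 meas.py
```

```text
side base [ 212  258  153   95 2771] 0.008818692432589564 ((573.4075927734375, 125.82058715820312), (349.65313720703125, 66.88734436035156), 80.6998062133789)
0.192 93 [262.2 254.1] [0.5829 0.1829 0.1978] [0.571 0.175 0.193] [0.598 0.19  0.202] [585.  181.5] ((14.464235305786133, 27.377914428710938), 78.80654907226562)
0.18 55 [282.6 246.6] [0.5765 0.1392 0.1863] [0.566 0.133 0.181] [0.589 0.143 0.191] [577.5 139. ] ((8.957670211791992, 23.122243881225586), 78.4935531616211)
0.18 44 [262.8 260.2] [0.5788 0.1862 0.1862] [0.572 0.178 0.18 ] [0.595 0.19  0.191] [581.6 187.2] ((23.38227081298828, 11.213801383972168), 20.45024871826172)
0.035 23 [329.  184.3] [ 0.7258 -0.1408  0.0385] [ 0.706 -0.147  0.036] [ 0.748 -0.137  0.043] [ 727.4 -141. ] ((6.083372592926025, 43.415977478027344), 82.54598999023438)
0.035 336 [334.5 262.3] [0.5568 0.0158 0.0386] [ 0.529 -0.028  0.035] [0.589 0.042 0.044] [558.6   4.6] ((70.9374771118164, 55.70513916015625), 82.90705871582031)
0.035 18 [305.8 283.7] [0.5593 0.0987 0.0411] [0.554 0.089 0.037] [0.569 0.104 0.043] [558.9  98.7] ((20.712160110473633, 8.6
[... 1966 characters left out ...]
02   0.038] [ 0.583 -0.009  0.044] [574.5 -17.6] ((22.9538516998291, 10.122334480285645), 22.574676513671875)
0.07 121 [285.8 243.7] [0.572  0.0915 0.0736] [0.556 0.08  0.07 ] [0.589 0.102 0.079] [572.4  91.5] ((18.02376365661621, 33.79022216796875), 80.9756851196289)
0.07 48 [299.9 245.3] [0.5686 0.0605 0.0732] [0.553 0.056 0.07 ] [0.583 0.065 0.079] [568.2  60.7] ((7.886566162109375, 30.707103729248047), 82.2291259765625)
0.07 234 [335.7 251. ] [ 0.5558 -0.0176  0.0748] [ 0.536 -0.036  0.07 ] [0.58  0.008 0.08 ] [556.5 -14.6] ((39.796077728271484, 42.308441162109375), 80.63212585449219)
rack ((533.9624633789062, -269.38916015625), (175.44345092773438, 57.680137634277344), 9.77816390991211)
```

Run:
```python
from h import *
for n in('side','top'):
    Z=np.load(f'pics/{n}0.npz');C=cloud(n,Z['d']); X,Y,H=C[...,0],C[...,1],C[...,2]; im=Z['im'].astype(int)
    ok=Z['d']>0
    mk=(ok&(im[...,0]-im[...,2]>60)&(im[...,1]>im[...,0]*.75)&(X>.3)&(X<.7)&(Y<-.1)&(Y>-.45)).astype(np.uint8)
    k,l,st,c=cv2.connectedComponentsWithStats(mk)
    for i in range(1,k):
        if st[i,4]>25:
            p=C[l==i]; t=p[p[:,2]>p[:,2].max()-.01]; print(n,st[i,4],c[i].round(),t.mean(0).round(3),p[:,2].max().round(3))
    # wheel
    mk=(ok&(H>.025)&(H<.08)&(X>.36)&(X<.5)&(Y>-.12)&(Y<.05)).astype(np.uint8)
    p=C[mk>0]; print('wheel',p.mean(0).round(3),p.max(0).round(3),p.min(0).round(3))
    T=(ok&(abs(H-.14)<.004)&(X>.44)&(X<.52)&(Y<-.24)&(Y>-.31)); r=cv2.minEnclosingCircle(C[T][:,:2].astype(np.float32)*1000); print('captop',r,C[T].mean(0),T.sum())
```

```text
side 10641 [418. 216.] [ 0.452 -0.347  0.131] 0.139
wheel [ 0.417 -0.07   0.031] [ 0.461 -0.028  0.048] [ 0.374 -0.116  0.025]
captop ((477.3361511230469, -276.4443054199219), 14.899215698242188) [ 0.47707406 -0.27540401  0.13838596] 93
top 17588 [441. 273.] [ 0.414 -0.329  0.13 ] 0.136
wheel [ 0.419 -0.075  0.032] [ 0.463 -0.03   0.049] [ 0.375 -0.119  0.025]
captop ((479.98199462890625, -277.7973327636719), 15.040440559387207) [ 0.47936975 -0.27767028  0.13983515] 161
```

Run:
```python
from h import *
for u,v in((503,297),(477,334)): print(onz('top',u,v,.135))
print(onz('side',486,171,.135))
```

```text
[ 0.44948238 -0.35439747  0.135     ]
[ 0.37536624 -0.29702207  0.135     ]
[ 0.44678529 -0.34505925  0.135     ]
```

```bash
python3 -m pendant '[[[0.985,0.905,0],-0.4,0.8],[[0.985,0.905,0],-0.4,0.8],[[0.985,0.905,0],-0.4,0.8],[[0.985,0.905,0],-0.4,0.8],[[0.985,0.905,0],-0.4,0.8],[[0.985,0.905,0],-0.4,0.8],[[0.985,0.905,0],-0.4,0.8],[[0.985,0.905,0],-0.4,0.8],[[0,0,0],0,0.8],[[0,0,0],0,0.8],[[0,0,0],0,0.8]]' 40; python3 -c "
from h import *
s=env.observe();print(s['position'],np.array(s['tool_rot'])[:,2],s['ft_force'])
snap('top','top1');snap('side','side1')"
```

```text
time_s: 1.02
position: [0.4782, -0.2768, 0.231]
tool_rot: [[-0.984, -0.001, 0.176], [-0.176, 0.0, -0.984], [0.001, -1.0, -0.0]]
ft_force: [-0.3, 0.5, -0.6]
grip_width: 0.0682
[ 0.47818719 -0.27675649  0.23096638] [ 1.76262245e-01 -9.84343152e-01 -4.23924955e-04] [-0.31764047  0.49267654 -0.58478885]
```

View pics/side1.png

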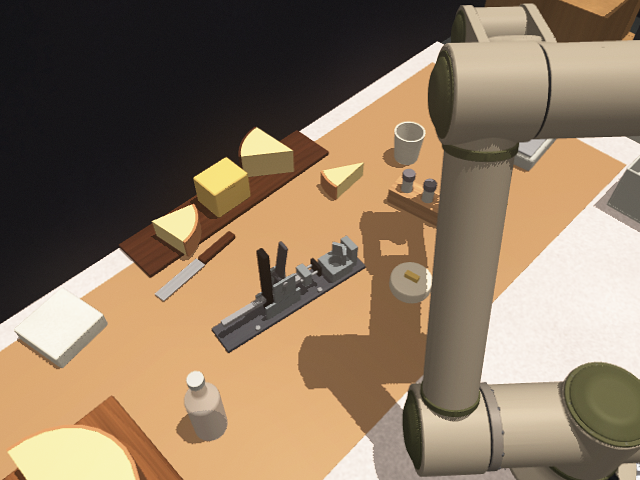

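View pics/top1.png

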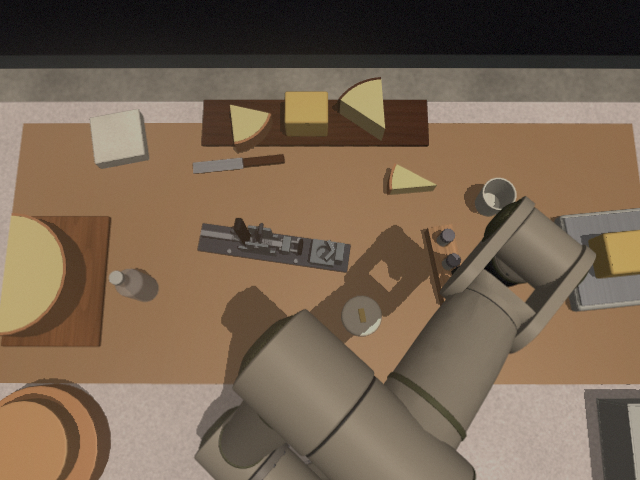

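The arm hides the tall tube in both views. In the top view the two short tubes and the rack are undisturbed at (447,237) and (453,260). I'll descend and grip at the measured pose.

```bash
python3 -m pendant '[[[0,0,-0.9],0,0.8],[[0,0,-0.9],0,0.8],[[0,0,-0.9],0,0.8],[[0,0,-0.9],0,0.8],[[0,0,-0.6],0,0.8],[[0,0,-0.6],0,0.8],[[0,0,0],0,0.8],[[0,0,0],0,0.8]]' 40
```

```text
time_s: 1.78
position: [0.4778, -0.2774, 0.0872]
tool_rot: [[-0.985, -0.001, 0.174], [-0.174, 0.001, -0.985], [0.001, -1.0, -0.001]]
ft_force: [-0.5, -0.1, 0.8]
grip_width: 0.0681
```

```bash
python3 -m pendant '[[[0,0,0],0,0],[[0,0,0],0,0],[[0,0,0],0,0],[[0,0,0],0,0],[[0,0,0],0,0],[[0,0,0],0,0],[[0,0,0],0,0],[[0,0,0],0,0]]' 40
```

```text
time_s: 2.45
position: [0.479, -0.277, 0.0885]
tool_rot: [[-0.984, 0.002, 0.176], [-0.176, -0.002, -0.984], [-0.002, -1.0, 0.002]]
ft_force: [0.7, 0.8, 5.9]
grip_width: 0.0266
```

```bash
python3 -m pendant '[[[0,0,0.4],0,0],[[0,0,0.8],0,0],[[0,0,1],0,0],[[0,0,1],0,0],[[0,0,0.8],0,0],[[0,0,0],0,0],[[0,0,0],0,0]]'
```

```text
time_s: 3.03
position: [0.4787, -0.2767, 0.2084]
tool_rot: [[-0.984, 0.002, 0.176], [-0.176, -0.002, -0.984], [-0.002, -1.0, 0.002]]
ft_force: [-1.0, 0.7, -0.9]
grip_width: 0.0269
```

```bash
python3 -m pendant '[[[0.17,0.6,0],0.89,0],[[0.17,0.6,0],0.89,0],[[0.17,0.6,0],0.89,0],[[0.17,0.6,0],0.89,0],[[0.17,0.6,0],0.89,0],[[0.17,0.6,0],0.89,0],[[0.17,0.6,0],0.89,0],[[0.17,0.6,0],0.89,0]]' && python3 -m pendant '[[[0.17,0.6,0],0.89,0],[[0.17,0.6,0],0.89,0],[[0.17,0.6,0],0.89,0],[[0.17,0.6,0],0.89,0],[[0.17,0.6,0],0.89,0],[[0.17,0.6,0],0.89,0],[[0.17,0.6,0],0.89,0],[[0.17,0.6,0],0.89,0],[[0,0,0],0,0],[[0,0,0],0,0],[[0,0,0],0,0]]'; python3 -c "
from h import *
s=env.observe();z=np.array(s['tool_rot'])[:,2];print(s['position'],np.degrees(np.arctan2(z[1],z[0])),s['ft_force'])
snap('top','top2');snap('side','side2')"
```

```text
time_s: 3.7
position: [0.5189, -0.1314, 0.2058]
tool_rot: [[-0.695, -0.003, 0.719], [-0.719, 0.001, -0.695], [0.001, -1.0, -0.003]]
ft_force: [0.6, -0.0, -0.2]
grip_width: 0.0266
time_s: 4.62
position: [0.5597, 0.0109, 0.2065]
tool_rot: [[-0.153, -0.002, 0.988], [-0.988, 0.0, -0.153], [0.0, -1.0, -0.002]]
ft_force: [-0.0, 0.7, -0.3]
grip_width: 0.0266
[0.55966812 0.01090962 0.20645161] -8.77813189768794 [-0.01285224  0.74309263 -0.3003053 ]
```

View pics/side2.png

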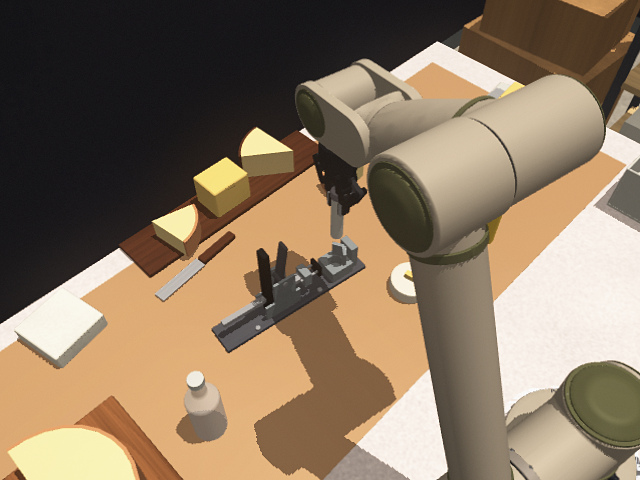

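View pics/top2.png

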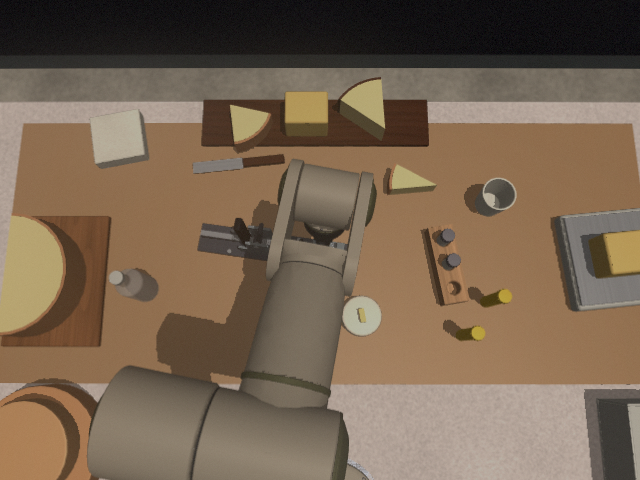

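Side view: the held tube is at about (337,222), above the socket at (337,262). Top view: rack hole is empty, and the gripper is hidden by the arm. I'll measure the tube axis against the socket in the side view, so calibration bias cancels.

Run:
```python
from h import *
Z=np.load('pics/side2.npz');C=cloud('side',Z['d'])
X,Y,H=C[...,0],C[...,1],C[...,2];im=Z['im'].astype(int)
b=cv2.resize(Z['im'][150:290,250:400],(600,560),interpolation=cv2.INTER_CUBIC);cv2.imwrite('pics/c4.png',b[:,:,::-1])
o,_=ray('side',320,240)
mk=(abs(X-.56)<.03)&(abs(Y-.011)<.03)&(H>.12)&(H<.18)&(im.max(2)>90)
from scipy.optimize import least_squares
for lo,hi in((.125,.145),(.145,.17),(.125,.17)):
    p=C[mk&(H>lo)&(H<hi)]
    f=lambda c:np.hypot(p[:,0]-c[0],p[:,1]-c[1])-.013
    r=least_squares(f,[.56,.011],loss='soft_l1',f_scale=.001);print(lo,len(p),r.x,np.std(f(r.x)), p.min(0))
# hole rim in side0: fit ellipse by dark region on block top
Z=np.load('pics/side0.npz');g=cv2.cvtColor(Z['im'],cv2.COLOR_RGB2GRAY)
C=cloud('side',Z['d']);
# block top plane points and hole points (H<.036 within)
for r in range(252,272): print(r,' '.join('%3d'%(C[r,c,2]*1000) for c in range(322,362)))
```

```text
0.125 68 [0.56036908 0.01091688] 0.0012708439510751074 [0.54645986 0.00406173 0.1263914 ]
0.145 110 [0.56024424 0.01103874] 0.0011281516489738104 [0.54385073 0.00540622 0.14504534]
0.125 178 [0.56029252 0.01099988] 0.0011880134348171176 [0.54385073 0.00406173 0.1263914 ]
252   0  -5   0   1  -3   0  39  36  38  35  42  44  45  46  49  50  51  49  54  52  70  74  76  75  49  54  53  61  65  65  62  58  62  58  53  -3  -4  -1   0  -3
253   2  -1  -1   0  40  39  38  40  35  39  37  39  46  42  44  44  50  46  45  49  76  73  71  70  47  45  52  58  62  61  63  61  55  55  52   0  -2   1  -2   0
254   0   0  38  37  38  41  38  36  39  38  42  38  41  40  38  44  38  46  47  46  67  73  74  74  44  48  49  55  54  53  59  56  55  54  47   2   1   0   0  -2
255   0  37  37  39  37  38  38  35  39  38  37  38  35  37  34  40  34  37  43  46  68  69  73  75  39  43  47  51  53  53  54  50  51  47  45  -3  -2  -1  -1   0
256  36  40  39  39  35  37  38  40  41  36  36  28  33  33  35  37  35  34  39  38  66  71  68  67  42  38  46  45  50  50  50  51  40  44  39  -1  -3   0  -4   0
257  41 
[... 1753 characters left out ...]
 24  19   3   6   8   9   9   7  10   9   7
268  23  28  29  34  39  37  39  36  38  37  37  39  38  38  36  35  38  36  36  36  39  40  36  34  29  28  23  24  21  20   8  10   9  10   7   6  11   7  10   6
269  14  23  25  27  28  35  35  39  40  39  37  41  37  37  38  40  38  40  41  37  35  37  31  27  30  24  25  19  17  17   9  10  12  12   8  11   7   2   7   3
270  13  20  24  24  29  36  35  33  34  43 1062  41  39  38  38  38  38  41  37  33  37  32  26  25  25  18  14  16  14  14  13  10  12   8   8   7   5   5   0  -3
271   9  11  16  20  27  30  32  37  40  38  38  37  37  39  39  38  38  34  35  30  27  26  22  23  24  18  11   9  11   5   7   7  10  10   6   3   1  -1   0   0
```

View pics/c4.png

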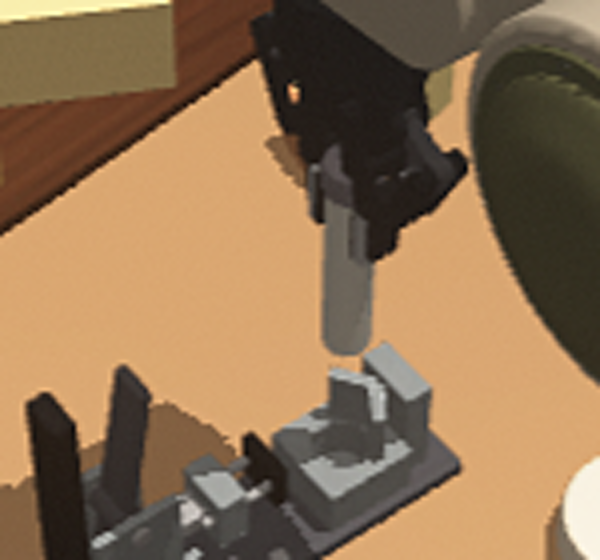

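Run:
```python
from h import *
from scipy.optimize import least_squares
px=[(327.6,261),(327.6,262),(328.5,263),(329.5,264),(330.6,265),(332.6,266),(335,266.6),(337.6,265.9),(339.6,265),(340.6,263.8)]
for z in(.0385,.04):
    p=np.array([onz('side',u,v,z)[:2] for u,v in px])
    r=least_squares(lambda c:np.hypot(*(p-c[:2]).T)-c[2],[.56,.01,.015]);print(z,r.x,r.fun.std())
    r=least_squares(lambda c:np.hypot(*(p-c[:2]).T)-.0155,[.56,.01]);print(z,r.x,r.fun.std())
# handle & base in side0 -> socket, using several yaw
for y in(80.7,81.2,81.6):
    d=np.array([np.cos(np.radians(y)),np.sin(np.radians(y))])
    print(y,np.array([.585,.1815])-.172*d,np.array([.5856,.1799])-.172*d)
```

```text
0.0385 [0.55957359 0.01191559 0.01533813] 0.00040844904795366596
0.0385 [0.55967327 0.01173086] 0.0004112905263939223
0.04 [0.55882011 0.01274712 0.01531567] 0.00040785078199573284
0.04 [0.55893363 0.01253677] 0.0004115274237463057
80.7 [0.55720414 0.01176082] [0.55780414 0.01016082]
81.2 [0.55868644 0.01152472] [0.55928644 0.00992472]
81.6 [0.55987372 0.01134516] [0.56047372 0.00974516]
```

```bash
python3 -m pendant '[[[-0.03,0.03,-0.4],0,0],[[0,0,-0.8],0,0],[[0,0,-0.8],0,0],[[0,0,-0.6],0,0],[[0,0,0],0,0],[[0,0,0],0,0]]' && python3 -m pendant '[[[0,0,-0.2],0,0],[[0,0,-0.2],0,0],[[0,0,-0.1],0,0],[[0,0,0],0,0]]'
```

```text
time_s: 5.22
position: [0.559, 0.0117, 0.1292]
tool_rot: [[-0.152, -0.001, 0.988], [-0.988, 0.0, -0.152], [0.0, -1.0, -0.001]]
ft_force: [-0.7, -0.3, 0.5]
grip_width: 0.0267
time_s: 5.55
position: [0.559, 0.0123, 0.114]
tool_rot: [[-0.151, -0.001, 0.989], [-0.989, 0.0, -0.151], [-0.0, -1.0, -0.001]]
ft_force: [-0.7, -0.6, -0.9]
grip_width: 0.027
```

Tube foot is now about 4 mm below the mouth, with no contact force. I'll continue.

```bash
python3 -m pendant '[[[0,0,-0.2],0,0],[[0,0,-0.2],0,0],[[0,0,-0.2],0,0],[[0,0,0],0,0],[[0,0,0],0,0]]' && python3 -m pendant '[[[0,0,-0.1],0,0],[[0,0,-0.07],0,0],[[0,0,0],0,0],[[0,0,0],0,0]]'
```

```text
time_s: 5.97
position: [0.559, 0.0123, 0.0958]
tool_rot: [[-0.151, -0.001, 0.989], [-0.989, 0.0, -0.151], [-0.0, -1.0, -0.001]]
ft_force: [0.2, -0.1, -0.5]
grip_width: 0.0267
time_s: 6.3
position: [0.5592, 0.0123, 0.0912]
tool_rot: [[-0.151, -0.0, 0.989], [-0.989, 0.0, -0.151], [0.0, -1.0, -0.0]]
ft_force: [-0.1, -0.7, -0.3]
grip_width: 0.0267
```

```bash
python3 -m pendant '[[[0,0,-0.03],0,0],[[0,0,0],0,0.7],[[0,0,0],0,0.7],[[0,0,0],0,0.7],[[0,0,0],0,0.7],[[0,0,0],0,0.7],[[0,0,0],0,0.7]]'; python3 -m pendant '[[[0,0,0.5],0,0.7],[[0,0,0.9],0,0.7],[[0,0,1],0,0.7],[[0,0,1],0,0.7],[[0,0,0.9],0,0.7],[[0,0,0],0,0.7],[[0,0,0],0,0.7]]';python3 -c "
from h import *
snap('top','top3');im,d=snap('side','side3')
b=cv2.resize(im[150:290,250:400],(600,560),interpolation=cv2.INTER_CUBIC);cv2.imwrite('pics/c5.png',b[:,:,::-1])"
```

```text
time_s: 6.88
position: [0.5592, 0.0123, 0.0903]
tool_rot: [[-0.151, 0.0, 0.989], [-0.989, -0.0, -0.151], [0.0, -1.0, 0.0]]
ft_force: [-0.1, -0.8, 0.3]
grip_width: 0.06
time_s: 7.47
position: [0.5595, 0.0122, 0.2206]
tool_rot: [[-0.151, 0.003, 0.989], [-0.989, -0.001, -0.151], [0.0, -1.0, 0.003]]
ft_force: [0.2, -0.4, -0.6]
grip_width: 0.0601
```

View pics/c5.png

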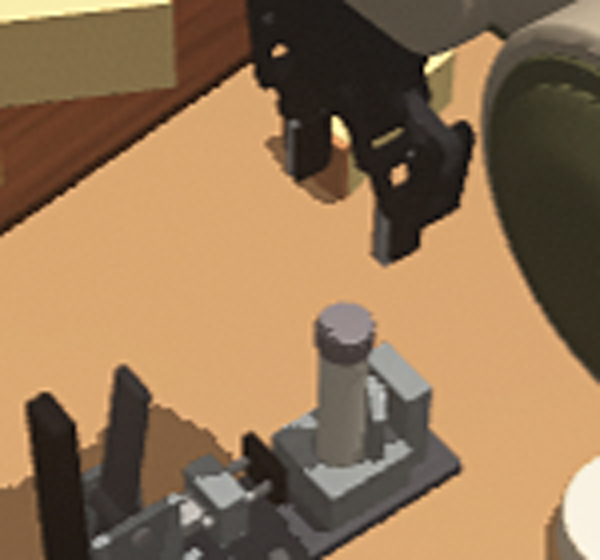

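```bash
python3 - <<'E'
from h import *
C=cloud('side',np.load('pics/side3.npz')['d']); H=C[...,2]
m=(abs(C[...,0]-.56)<.025)&(abs(C[...,1]-.012)<.025)
t=C[m&(H>.13)&(H<.16)];print('cap top',np.percentile(t[:,2],[50,90,98]),cv2.minEnclosingCircle(t[t[:,2]>.137][:,:2].astype(np.float32)*1000))
from scipy.optimize import least_squares
im=np.load('pics/side3.npz')['im'].astype(int)
for lo,hi in((.08,.1),(.1,.12),(.08,.12)):
    p=C[m&(H>lo)&(H<hi)&(im.max(2)>80)]
    r=least_squares(lambda c:np.hypot(p[:,0]-c[0],p[:,1]-c[1])-.013,[.56,.011],loss='soft_l1',f_scale=.001);print(lo,len(p),r.x)
E
python3 -m pendant '[[[0.044,0.293,0.2],1,1],[[0.044,0.293,0.2],1,1],[[0.044,0.293,0],1,1],[[0.044,0.293,0],1,1],[[0.044,0.293,0],1,1],[[0.044,0.293,0],1,1],[[0.044,0.293,0],1,1],[[0.044,0.293,0],1,1],[[0.044,0.293,0],1,1]]' 20 && python3 -m pendant '[[[0.044,0.293,0],1,1],[[0.044,0.293,0],1,1],[[0.044,0.293,0],1,1],[[0.044,0.293,0],1,1],[[0.044,0.293,0],1,1],[[0.044,0.293,0],1,1],[[0.044,0.293,0],1,1],[[0.044,0.293,0],1,1],[[0.044,0.293,0],1,1],[[0,0,0],0,1],[[0,0,0],0,1],[[0,0,0],0,1]]'
python3 -c "
from h import *
s=env.observe();z=np.array(s['tool_rot'])[:,2];print(s['position'],np.degrees(np.arctan2(z[1],z[0])),s['ft_force'])
snap('top','top4');snap('side','side4')"
```

```text
cap top [0.13906392 0.14181104 0.1435983 ] ((560.301025390625, 13.673604011535645), 15.731579780578613)
0.08 71 [0.56038638 0.01281421]
0.1 76 [0.56038008 0.01282724]
0.08 147 [0.56038285 0.01282129]
time_s: 8.32
position: [0.5707, 0.0918, 0.2297]
tool_rot: [[0.596, -0.003, 0.803], [-0.803, 0.0, 0.596], [-0.002, -1.0, -0.002]]
ft_force: [-0.6, 0.1, 0.2]
grip_width: 0.0853
time_s: 9.32
position: [0.5827, 0.1701, 0.2305]
tool_rot: [[0.988, -0.001, 0.154], [-0.154, -0.0, 0.988], [-0.001, -1.0, -0.001]]
ft_force: [0.3, 0.1, -0.1]
grip_width: 0.0854
[0.58274057 0.17005207 0.23053532] 81.16227223289977 [ 0.33611906  0.0932103  -0.06604276]
```

View pics/side4.png

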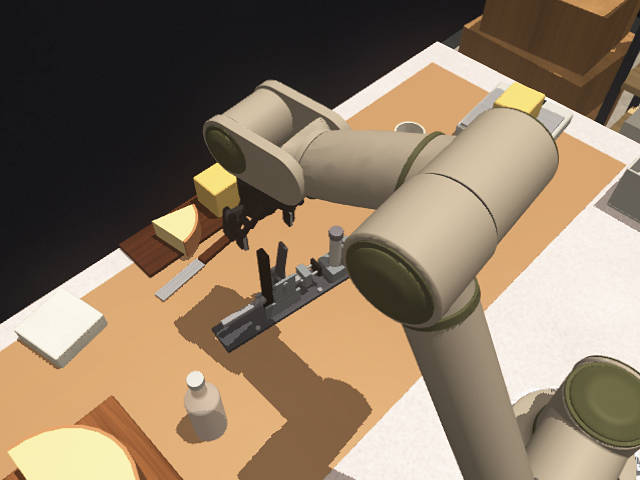

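View pics/top4.png

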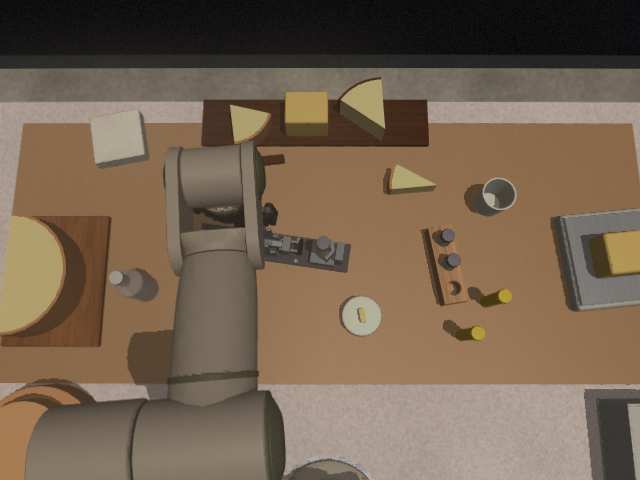

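Side view: tube is upright in the socket at (336,245), cap top measured 142 mm, so it is fully seated. The fingers straddle the handle (265,270) and trigger (281,260) lines from above. The pad and jaw are visible in both views, so I'll descend.

```bash
python3 -m pendant '[[[0,0,-0.5],0,1],[[0,0,-0.5],0,1],[[0,0,-0.4],0,1],[[0,0,0],0,1],[[0,0,0],0,1]]' && python3 -m pendant '[[[0,0,-0.5],0,1],[[0,0,-0.5],0,1],[[0,0,-0.4],0,1],[[0,0,0],0,1],[[0,0,0],0,1]]'
python3 -c "
from h import *
im,d=snap('side','side5')
b=cv2.resize(im[170:330,200:370],(638,600),interpolation=cv2.INTER_CUBIC);cv2.imwrite('pics/c6.png',b[:,:,::-1])"
```

```text
time_s: 9.83
position: [0.5829, 0.1702, 0.1893]
tool_rot: [[0.988, -0.001, 0.152], [-0.152, -0.0, 0.988], [-0.001, -1.0, -0.0]]
ft_force: [0.5, 0.0, 0.7]
grip_width: 0.0852
time_s: 10.25
position: [0.5833, 0.1704, 0.1481]
tool_rot: [[0.988, 0.001, 0.151], [-0.151, 0.0, 0.988], [0.001, -1.0, 0.0]]
ft_force: [-0.0, 0.3, -0.1]
grip_width: 0.0851
```

View pics/c6.png

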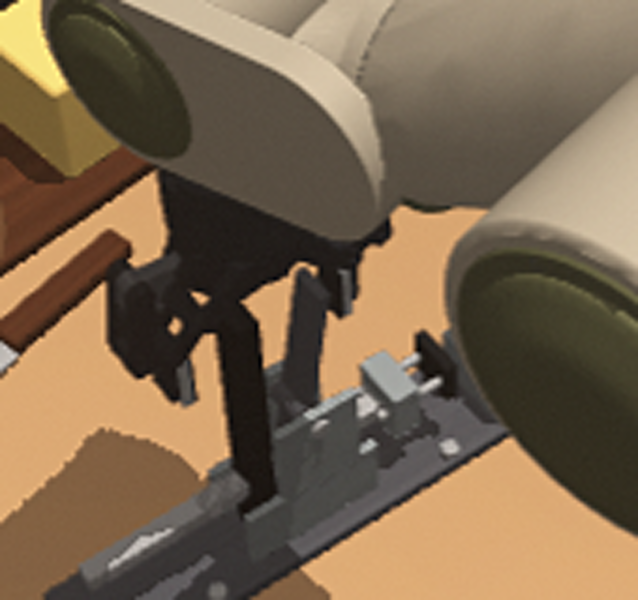

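The fingers straddle both: left finger behind the handle at crop (185,380), right finger in front of the trigger top at crop (345,285). Next I'll centre and do the first squeeze.

```bash
python3 -m pendant '[[[0.02,0.13,0],0,1],[[0,0,0],0,0.36],[[0,0,0],0,0.36],[[0,0,0],0,0.36],[[0,0,0],0,0.36],[[0,0,0],0,0.36],[[0,0,0],0,0.36],[[0,0,0],0,0.36],[[0,0,0],0,0.36],[[0,0,0],0,0.36]]' 25
python3 -c "
from h import *
im,d=snap('side','side6');im2,d=snap('top','top6')
a=cv2.resize(im[200:310,240:350],(400,400),interpolation=cv2.INTER_CUBIC)
b=cv2.resize(im2[220:280,250:360],(400,218),interpolation=cv2.INTER_CUBIC)
o=np.zeros((400,800,3),np.uint8);o[:,:400]=a;o[:218,400:]=b
cv2.imwrite('pics/c7.png',o[:,:,::-1])"
```

```text
time_s: 11.13
position: [0.5842, 0.1724, 0.1494]
tool_rot: [[0.988, 0.003, 0.152], [-0.151, -0.004, 0.988], [0.003, -1.0, -0.004]]
ft_force: [-2.0, -10.3, 10.4]
grip_width: 0.0311
```

View pics/c7.png

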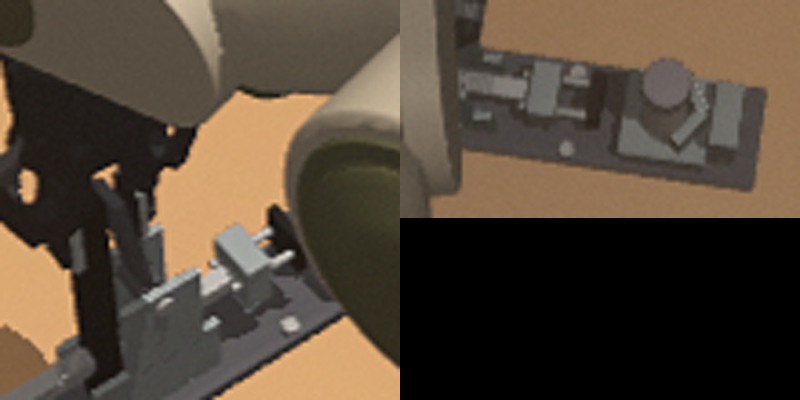

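```bash
cat > jaw.py <<'E'
from h import *
import sys
def meas(tag,cam='top'):
    im,d=snap(cam,tag); return ana(im,d,cam)
def ana(im,d,cam='top'):
    C=cloud(cam,d); S=np.array([.5592,.0122]); e=np.array([.151,.9885]); f=np.array([.9885,-.151])
    P=C.reshape(-1,3); v=(P[:,:2]-S)@e; u=(P[:,:2]-S)@f
    m=(d.ravel()>0)&(abs(u)<.018)&(v>.005)&(v<.105)&(P[:,2]>.069)&(P[:,2]<.082)
    g=im.reshape(-1,3).max(1)
    dark=m&(g<60); lite=m&(g>=75)
    print(cam,'dark(pad) n %d v med %.4f'%(dark.sum(),np.median(v[dark]) if dark.sum() else 0))
    h,_=np.histogram(v[m],np.arange(.005,.106,.003)); print('hist v from 5mm, 3mm bins',h)
    big=lite&(v>.03); print('block v: min %.4f med %.4f max %.4f n %d'%(np.percentile(v[big],3),np.median(v[big]),np.percentile(v[big],97),big.sum()))
E
python3 - <<'E'
from jaw import *
for n in('top0','top4','top6'):
    Z=np.load(f'pics/{n}.npz');print(n);ana(Z['im'],Z['d'])
E
```

```text
top0
top dark(pad) n 48 v med 0.0490
hist v from 5mm, 3mm bins [ 0  0  0  0  0  0  0  0  0  0  0  0  0 11 20 17  2  0  0  0  0  0 17 20
 23 20 20 22  2  0  0  0  0]
block v: min 0.0723 med 0.0803 max 0.0887 n 118
top4
top dark(pad) n 50 v med 0.0493
hist v from 5mm, 3mm bins [ 4  1  0  0  0  0  0  0  0  0  0  0  0 11 18 19  1  0  0  0  0  0 19 22
 20 21 22 21  2  0  0  0  0]
block v: min 0.0720 med 0.0805 max 0.0886 n 120
top6
top dark(pad) n 46 v med 0.0420
hist v from 5mm, 3mm bins [ 2  1  0  0  0  0  0  0  0  0  1 17 19 10  0  0  0  0  0  9 18 24 22 18
 21 11  0  0  0  0  0  0  0]
block v: min 0.0646 med 0.0730 max 0.0811 n 119
```

First squeeze moved the jaw 7 mm, and the top view at about (300,245) tracks it well. I expect about four more squeezes.

```bash
python3 -m pendant '[[[0,0,0],0,1],[[0,0,0],0,1],[[0,0,0],0,1],[[0,0,0],0,1],[[0,0,0],0,1],[[0,0,0],0,1],[[0,0,0],0,1],[[0,0,0],0,1],[[0,0,0],0,1]]' 25
python3 -m pendant '[[[0,0,0],0,0.36],[[0,0,0],0,0.36],[[0,0,0],0,0.36],[[0,0,0],0,0.36],[[0,0,0],0,0.36],[[0,0,0],0,0.36],[[0,0,0],0,0.36],[[0,0,0],0,0.36],[[0,0,0],0,0.36]]' 25
python3 -c "
from jaw import *
meas('top7')"
```

```text
time_s: 11.98
position: [0.5836, 0.1746, 0.1475]
tool_rot: [[0.989, 0.0, 0.151], [-0.151, 0.0, 0.989], [0.0, -1.0, 0.0]]
ft_force: [-0.6, 0.1, 0.2]
grip_width: 0.0857
time_s: 12.73
position: [0.5841, 0.1724, 0.1489]
tool_rot: [[0.988, 0.002, 0.151], [-0.151, -0.004, 0.988], [0.003, -1.0, -0.004]]
ft_force: [-1.7, -10.4, 10.3]
grip_width: 0.0313
top dark(pad) n 53 v med 0.0340
hist v from 5mm, 3mm bins [ 3  1  0  0  0  0  0  0 14 18 17  1  0  0  0  0  1 18 20 22 21 21 21  0
  0  0  0  0  0  0  0  0  0]
block v: min 0.0570 med 0.0652 max 0.0735 n 117
```

```bash
python3 -m pendant '[[[0,0,0],0,1],[[0,0,0],0,1],[[0,0,0],0,1],[[0,0,0],0,1],[[0,0,0],0,1],[[0,0,0],0,1],[[0,0,0],0,1],[[0,0,0],0,1],[[0,0,0],0,1]]' 25
python3 -m pendant '[[[0,0,0],0,0.36],[[0,0,0],0,0.36],[[0,0,0],0,0.36],[[0,0,0],0,0.36],[[0,0,0],0,0.36],[[0,0,0],0,0.36],[[0,0,0],0,0.36],[[0,0,0],0,0.36],[[0,0,0],0,0.36]]' 25
python3 -c "
from jaw import *
meas('top8')"
python3 -m pendant '[[[0,0,0],0,1],[[0,0,0],0,1],[[0,0,0],0,1],[[0,0,0],0,1],[[0,0,0],0,1],[[0,0,0],0,1],[[0,0,0],0,1],[[0,0,0],0,1],[[0,0,0],0,1]]' 25
python3 -m pendant '[[[0,0,0],0,0.36],[[0,0,0],0,0.36],[[0,0,0],0,0.36],[[0,0,0],0,0.36],[[0,0,0],0,0.36],[[0,0,0],0,0.36],[[0,0,0],0,0.36],[[0,0,0],0,0.36],[[0,0,0],0,0.36]]' 25
python3 -c "
from jaw import *
meas('top9')"
```

```text
time_s: 13.53
position: [0.5836, 0.1746, 0.1474]
tool_rot: [[0.989, 0.0, 0.151], [-0.151, 0.0, 0.989], [0.0, -1.0, 0.0]]
ft_force: [-0.6, 0.2, -0.1]
grip_width: 0.0852
time_s: 14.28
position: [0.5841, 0.1724, 0.1489]
tool_rot: [[0.988, 0.002, 0.152], [-0.151, -0.004, 0.988], [0.003, -1.0, -0.004]]
ft_force: [-2.1, -9.9, 10.5]
grip_width: 0.0309
top dark(pad) n 50 v med 0.0258
hist v from 5mm, 3mm bins [ 3  1  0  0  0  8 19 17  7  0  0  0  0  0 15 20 24 19 20 22  5  0  0  0
  0  0  0  0  0  0  0  0  0]
block v: min 0.0486 med 0.0570 max 0.0652 n 120
time_s: 15.08
position: [0.5836, 0.1746, 0.1474]
tool_rot: [[0.989, 0.0, 0.151], [-0.151, 0.0, 0.989], [0.0, -1.0, 0.0]]
ft_force: [0.2, 0.1, -0.1]
grip_width: 0.0854
time_s: 15.83
position: [0.5841, 0.1724, 0.1489]
tool_rot: [[0.988, 0.002, 0.151], [-0.151, -0.004, 0.988], [0.003, -1.0, -0.004]]
ft_force: [-3.1, -9.2, 10.0]
grip_width: 0.0312
top dark(pad) n 46 v med 0.0184
hist v from 5mm, 3mm bins [ 3  1  1 14 17 14  0  0  0  0  0  7 17 23 20 21 20 13  0  0  0  0  0  0
  0  0  0  0  0  0  0  0  0]
block v: min 0.0409 med 0.0489 max 0.0573 n 114
```

The pad is just at the tube (spacing 30.5 mm, against 31.2 when free). One more full squeeze should give 7–8 mm of compression, and I'll hold that one.

```bash
python3 -m pendant '[[[0,0,0],0,1],[[0,0,0],0,1],[[0,0,0],0,1],[[0,0,0],0,1],[[0,0,0],0,1],[[0,0,0],0,1],[[0,0,0],0,1],[[0,0,0],0,1],[[0,0,0],0,1]]' 25
python3 -m pendant '[[[0,0,0],0,0.36],[[0,0,0],0,0.36],[[0,0,0],0,0.36],[[0,0,0],0,0.36],[[0,0,0],0,0.36],[[0,0,0],0,0.36],[[0,0,0],0,0.36],[[0,0,0],0,0.36],[[0,0,0],0,0.36]]' 25
python3 -c "
from jaw import *
meas('top10')
im2=np.load('pics/top10.npz')['im'];im,d=snap('side','side10')
a=cv2.resize(im[200:310,240:350],(400,400),interpolation=cv2.INTER_CUBIC)
b=cv2.resize(im2[220:280,250:360],(400,218),interpolation=cv2.INTER_CUBIC)
o=np.zeros((400,800,3),np.uint8);o[:,:400]=a;o[:218,400:]=b
cv2.imwrite('pics/c10.png',o[:,:,::-1])"
```

```text
time_s: 16.63
position: [0.5836, 0.1746, 0.1475]
tool_rot: [[0.989, 0.0, 0.151], [-0.151, 0.0, 0.989], [0.0, -1.0, 0.0]]
ft_force: [1.0, 0.8, -0.3]
grip_width: 0.0856
time_s: 17.38
position: [0.5841, 0.1724, 0.149]
tool_rot: [[0.988, 0.002, 0.152], [-0.152, -0.004, 0.988], [0.003, -1.0, -0.004]]
ft_force: [-2.0, -10.1, 10.3]
grip_width: 0.0313
top dark(pad) n 38 v med 0.0149
hist v from 5mm, 3mm bins [ 2  3 14 19  5  0  0  0  0 18 21 20 21 21 19  0  0  0  0  0  0  0  0  0
  0  0  0  0  0  0  0  0  0]
block v: min 0.0331 med 0.0413 max 0.0494 n 116
```

View pics/c10.png

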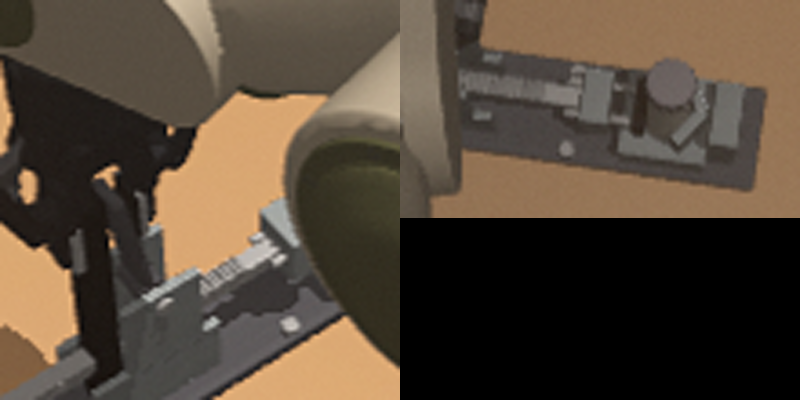

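Run:
```python
from h import *
from scipy.optimize import least_squares
S=np.array([.5592,.0122]); e=np.array([.151,.9885]); f=np.array([.9885,-.151])
for n in('top0','top4','top6','top7','top8','top9','top10'):
    Z=np.load(f'pics/{n}.npz');C=cloud('top',Z['d']);P=C.reshape(-1,3);v=(P[:,:2]-S)@e;u=(P[:,:2]-S)@f;g=Z['im'].reshape(-1,3).max(1)
    m=(abs(u)<.018)&(v>.006)&(P[:,2]>.069)&(P[:,2]<.082)&(v<.105)
    dk=m&(g<60);lt=m&(g>=75)&(v>.025)
    pb=np.percentile(v[dk],90);pf=np.percentile(v[dk],10);bf=np.percentile(v[lt],5)
    cp=P[(abs(u)<.022)&(abs(v)<.022)&(P[:,2]>.136)&(P[:,2]<.147)]
    c=cv2.minEnclosingCircle(cp[:,:2].astype(np.float32)*1000) if len(cp) else None
    cc=((np.array(c[0])/1000-S)@np.c_[f,e]*1000).round(1) if c else None
    print(n,'pad back %.4f front %.4f block front %.4f gap %.4f'%(pb,pf,bf,bf-pb),cc)
```

```text
top0 pad back 0.0520 front 0.0459 block front 0.0728 gap 0.0207 None
top4 pad back 0.0522 front 0.0462 block front 0.0726 gap 0.0204 [ 1.1 -1.1]
top6 pad back 0.0446 front 0.0387 block front 0.0648 gap 0.0202 [ 0.6 -0.7]
top7 pad back 0.0374 front 0.0309 block front 0.0572 gap 0.0198 [ 1.1 -1.5]
top8 pad back 0.0290 front 0.0226 block front 0.0489 gap 0.0199 [ 0.8 -1.2]
top9 pad back 0.0213 front 0.0151 block front 0.0413 gap 0.0200 [ 0.7 -1. ]
top10 pad back 0.0172 front 0.0114 block front 0.0333 gap 0.0161 [ 1.6 -3.2]
```

The gap is 16.1 mm against 20.2 mm free, so the plunger is at about 4 mm (≈2 N), the low end of the good band. I'll add about one more tooth with a partial squeeze, stepping and measuring as I go.

```bash
cat > gap.py <<'E'
from h import *
import sys
S=np.array([.5592,.0122]); e=np.array([.151,.9885]); f=np.array([.9885,-.151])
G=[];B=[];T=[]
for i in range(3):
    im,d=snap('top',sys.argv[1]+str(i));C=cloud('top',d);P=C.reshape(-1,3);v=(P[:,:2]-S)@e;u=(P[:,:2]-S)@f;g=im.reshape(-1,3).max(1)
    m=(abs(u)<.018)&(v>.006)&(P[:,2]>.069)&(P[:,2]<.082)&(v<.105)
    dk=m&(g<60);lt=m&(g>=75)&(v>.022)
    G.append(np.percentile(v[lt],5)-np.percentile(v[dk],90));B.append(np.median(v[lt]))
print('gap %.4f plunger %.4f'%(np.mean(G),.0202-np.mean(G)),'block %.4f'%np.mean(B))
E
python3 -m pendant '[[[0,0,0],0,1],[[0,0,0],0,1],[[0,0,0],0,1],[[0,0,0],0,1],[[0,0,0],0,1],[[0,0,0],0,1],[[0,0,0],0,1],[[0,0,0],0,1],[[0,0,0],0,1]]' 25
python3 gap.py g1_
python3 -m pendant '[[[0,0,0],0,0.62],[[0,0,0],0,0.62],[[0,0,0],0,0.62],[[0,0,0],0,0.62],[[0,0,0],0,0.62],[[0,0,0],0,0.62],[[0,0,0],0,0.62],[[0,0,0],0,0.62],[[0,0,0],0,0.62]]' 25
python3 gap.py g2_
```

```text
time_s: 18.23
position: [0.5836, 0.1746, 0.1474]
tool_rot: [[0.989, 0.0, 0.151], [-0.151, 0.0, 0.989], [0.0, -1.0, 0.0]]
ft_force: [0.1, -0.2, 0.6]
grip_width: 0.0853
gap 0.0160 plunger 0.0042 block 0.0411
time_s: 19.13
position: [0.5839, 0.1727, 0.1482]
tool_rot: [[0.988, 0.001, 0.152], [-0.152, -0.003, 0.988], [0.001, -1.0, -0.003]]
ft_force: [-2.5, -9.3, 5.6]
grip_width: 0.0531
gap 0.0135 plunger 0.0067 block 0.0385
```

```bash
python3 -m pendant '[[[0,0,0],0,0.54],[[0,0,0],0,0.54],[[0,0,0],0,0.54],[[0,0,0],0,0.54],[[0,0,0],0,0.54],[[0,0,0],0,0.54],[[0,0,0],0,0.54],[[0,0,0],0,0.54]]' 25
python3 gap.py g3_
python3 -c "
from h import *
im2,_=snap('top','top11');im,d=snap('side','side11')
a=cv2.resize(im[200:310,240:350],(400,400),interpolation=cv2.INTER_CUBIC)
b=cv2.resize(im2[220:280,250:360],(400,218),interpolation=cv2.INTER_CUBIC)
o=np.zeros((400,800,3),np.uint8);o[:,:400]=a;o[:218,400:]=b
cv2.imwrite('pics/c11.png',o[:,:,::-1]);print(env.observe()['ft_force'],env.observe()['grip_width'])"
```

```text
time_s: 19.95
position: [0.5839, 0.172, 0.1484]
tool_rot: [[0.988, 0.001, 0.152], [-0.152, -0.005, 0.988], [0.002, -1.0, -0.004]]
ft_force: [-2.7, -11.7, 7.7]
grip_width: 0.0461
gap 0.0122 plunger 0.0080 block 0.0374
[ -3.1817066  -12.34093383   9.0124801 ] 0.0463918878536633
```

View pics/c11.png

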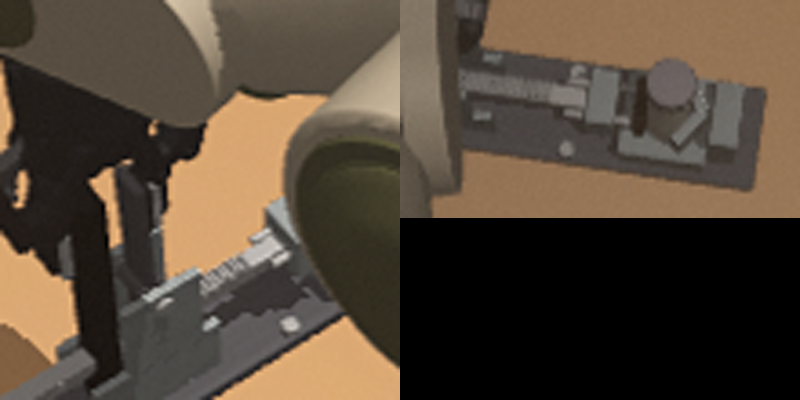

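View pics/top11.png

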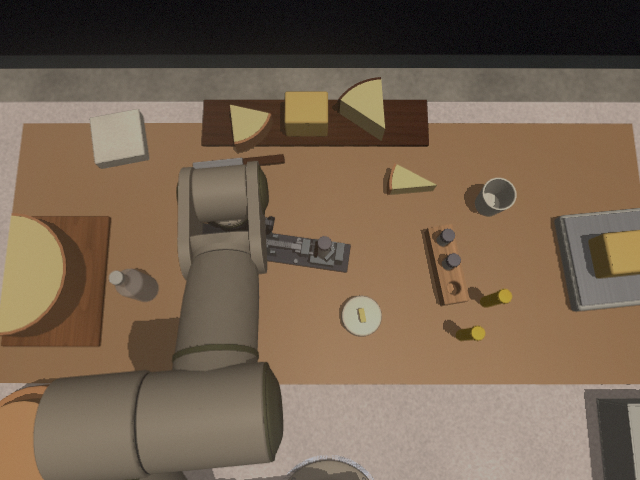

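The top view at (325,245) shows the pad against the upright tube, the finger still on the trigger, and everything else undisturbed. Handing in.

```bash
python3 -c "
from rig import env
print(env.close_job())"
```

```text
the job is handed in; nothing more can be done
None
```

I moved the tall grey-capped tube from the rack to the clamp socket, let go of it, and pumped the trigger until the pad pressed on it. It took five full squeezes and one partial one. I handed the job in at about 20 s with the trigger still squeezed; no verdict was reported.

- **Tube:** it was fully down and upright after release, with its cap top at 142 mm. The first full press shifted the cap about 2 mm towards the anvil. I did not measure its tilt after the last squeeze, but it looked upright in the final picture.
- **Pad:** the last gap reading was 12.2 mm, against 20.2 mm with the spring free. That puts the pad about 8 mm in, or roughly 4 N on the tube. After the fifth squeeze it was only about 4 mm, the low edge of the good range, so I added the partial squeeze.
- **Trigger:** the wrist sensor showed about 12 N along the squeeze direction. The trigger angle could not be read directly; from the 46 mm finger opening I put it at about 0.17 rad.
- **Other things:** the short tubes, wedge, cheese wheel, bottle and cup looked undisturbed in the final top picture. The arm hid part of the knife.

One disagreement: the two cameras differed by about 2 mm on positions. I therefore lined the tube up with the socket using the side view alone, and it went in without contact force.

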